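Hook out the hardware tray and hang the pull hook up

TASK

Pick up the red-handled pull hook, reach it under the front edge of the low plywood shelf, drop its hook into the yellow pull loop hidden there and draw the blue tray out until the whole loop stands clear of the shelf's edge. Leave the tray out, then hang the pull hook level across both upturned yellow hooks of the rack, letting go only once both hooks carry it. Move the tray only with the pull hook, never with the gripper, and leave the jar, hammer and wood offcut where they are.

Things in the scene. Friction and masses are not known exactly. Their poses are not given: they have to be found in the camera images.
- pull_hook: Pull hook, 260 mm long, 250 g. Origin under the middle of its red grip (block 90 x 26 x 40 mm on z = 0); x along the rod to the hook end, z up. 9 mm steel rod, axis at z = 32: forward to x = 150, where it bends straight down to its tip; back as a tail to a 16 mm ball at x = -100. Starts lying on the bench on its grip, hook down.
- hook_tip (a point): Point near the bottom of the pull hook's tip, at (147, 0, 3) mm in its frame. The tip's lowest point is at z = 2; its last 6 mm bend back towards the grip, so to free it from a bar it has pulled, move it about 10 mm forward (along x) before lifting.
- riser: Low plywood shelf fixed to the bench, 260 deep (x), 220 wide (y), inside 196 wide, with sides and back; bins stand on its rear. Origin on the bench below the middle of its open front edge; x points inward under it, z up. Board underside at z = 112 mm, top 124. A red stripe on top at the edge marks the middle, exactly above the loop.
- tray (a joint): How far the tray is drawn out, along the riser's -x, in m: 0 closed, 0.110 at the outer stop; starts 0 to 0.010. About 3 N of friction; it stays where it is left. The whole loop is clear of the shelf's edge from 0.084.
- drawer: Blue tray with a yellow pull loop under the shelf. Axes as the riser's; origin in the middle of the loop's opening, at (66 - joint, 0, 40) mm in the riser's frame. The loop lies level: 8 mm round bar, opening 36 (x) by 60 (y), front bar's axis at x = -22; tray face (64 high, centred on z = 0) at x = +18. A hook lowered in from above catches the front bar.
- rack: Dark steel rest fixed to the bench. Base plate 190 (x) by 90 (y) by 8 mm; origin at the centre of its underside; x runs along the line of its two hooks. A strip up to 38 mm high joins the posts, at y = +24.
- rest_a: Upturned yellow hook of the rack, 8 mm bar, at x = -65 mm in the rack's frame (origin at bench level, same axes). Open-topped U across y: post at y = +24 (top z = 132), flat bottom y = -8 to +10 with upper side at z = 98, front tine sloping up to y = -24, z = 124. The pull hook's rod drops in from above; hung, its axis is at z = 102.5 and the pull hook's origin at 70.5.
- rest_b: Second upturned hook, the same as rest_a, at x = +65 mm in the rack's frame. Hung, one hook carries the pull hook's tail and the other its rod, the grip between them, either way round.
- jar: Bystander: amber jar with a black cap, 56 mm across, 85 mm high; origin under its centre. Leave alone.
- hammer: Bystander: hammer lying on the bench. Leave alone.
- offcut: Bystander: wood offcut 140 x 70 x 38 mm; origin under its centre. Leave alone.

How it is judged:
By the outcome, as a careful person would: the job done as asked, in the order asked, and still so for the second after the job is handed in, with the robot touching nothing.
It also fails if it takes over 61 s, if anything falls off the work surface, if the arm or the gripper's body presses on something with over 40 N, if the wrist force passes 120 N, or if a joint passes its speed limit or range.

ROBOT

A 6-joint arm with a two-finger parallel gripper is mounted at the origin on the work surface. World frame = base frame: x ahead of the robot, y to its left, z up, the work surface at z = 0. Lengths are in m, angles in rad, forces in N, time in s.
With the tool pointing down it reaches from about 0.225 to 0.725 m from the base axis. Payload 3.1 kg.
Tool frame: the origin (TCP) lies on the centre line of the jaws, within the pads' length; the fingertips stand robot.finger_overhang ahead of it and the grasp point (between the pads) lies 5 mm behind it (robot.finger_overhang is the distance from the TCP to the fingertips, in m); z points along the fingers, y is the line along which they close (so a half turn about z gives the same grasp; the last joint's range is limited). The gripper opens to 85 mm and grips with 20 to 120 N. Pads are 22 mm wide; open, the fingers measure 114 mm over their backs; the gripper's body (76 mm by 85 mm) begins 54 mm behind the grasp point. The pads swing forward as they close: fully open they stand 13 mm farther back than shut.
Start: joints at [1.117, 0.048, 0.099, 1.622, 0, 1.443], TCP at [0.168, 0.497, 0.245] pointing down, gripper open.
Joint ranges: [-2.91, 2.91], [-0.99, 1.94], [-1.21, 1.42], [-2.12, 2.29], [-1.49, 1.47], [-3.14, 3.14]. Speed limits (rad/s): [2.79, 2.79, 3.14, 3.14, 3.14, 3.14].

INTERFACE

Orientations are given as a unit quaternion [x, y, z, w].
In Python, from plant import robot, get_image, ticket, look_for, place_of gives the robot as it stands.
- The arm moves only by the shell command python3 -m handwheel 'ROWS' [FORCE]. ROWS is JSON, a list of rows, each an object of numbers: "tx", "ty", "tz": the shift along the tool's x, y, z in units of 60 mm (1.0 is 60 mm); "ax", "ay", "az": the turn, a rotation vector about the tool's x, y, z in units of 6 degrees (1.0 is 6 degrees); "gripper": the opening, from 0 (shut) to 1 (fully open). In form: [{"tx": .., "ty": .., "tz": .., "ax": .., "ay": .., "az": .., "gripper": ..}, ...]. A call has 1 to 12 rows; each row is the pose to reach, as a shift and turn from the pose commanded when the call began, along the tool's axes at that moment; what a row does not reach only later rows make up. A row lasts 1/8 s, in which the tool goes at most 62.5 mm and 10.7 degrees, less where a joint would pass 70% of its speed; a pose out of reach is approached as far as the arm can. A call with a gripper value outside its range is refused whole. The fingers move at their own pace and stop on an object; FORCE is the grip in N (left out, the last holds). Time passes only in rows, so rows that repeat a pose let the fingers close. It gives the time, the measured TCP pose, the force, the opening and the grip force at its end, in the units of the state.
- robot.get_obs(): the state, without advancing time (a new reading comes with each control period).
- get_image(name): name is "scene" or "top" or "wrist"; returns a dict with "color" (400x640x3 uint8, red, green, blue), "mtx" (3x3 intrinsics, pixels), "R" (3x3) and "t" (3): a world point X has camera coordinates R X + t. Camera axes: x right, y down, z forward; pixel columns grow to the right and rows downward; lengths in m; the calibration is good to about 2 mm. A picture is of the moment at which its call begins. There is no depth.
- ticket.hand_in(): hands the job in; it is judged then, once.
Trained networks look in the newest picture that a camera, given by its name, has taken for a name from the list of things; names that differ only in an ending like _2 or _b are one class to them, and where a whole thing is asked for, a point or a joint stands for the part that bears it (a point fixed in the world has none). Each returns a list of dicts, best first, with "confidence" (0 to 1); they miss things now and then, are a little off and sometimes report something else, mostly with a low value. They report only what shows in the picture. A call takes as long as a camera call.
- look_for(camera, label): "location" ([x, y, z] in m, in world coordinates, good to about 4 mm: the middle of the surface that is visible of it).
- place_of(camera, label): "location" ([x, y, z] in m, in world coordinates, good to about 4 mm: a listed point, or the origin of a listed thing).
The state is a dict: "t": time; "joint_positions": joint angles; "qvel": joint speeds; "effort": joint torques, N m; "tool_pos": TCP position; "tcp_rot": TCP orientation; "ft_force": force on the tool from outside, world axes, zero at the start; "moment": the same for the moment, N m; "gripper_width": opening from 0.0 (shut) to 1.0 (fully open); "gripper_force": force on a finger pad.
Only numpy, scipy, OpenCV 4.12 (cv2) and the standard library are available. Lean on these libraries where they do the work, as an engineer would, in place of code of your own. Each camera call takes 0.05 s, during which the arm holds its last target. There are 200 camera calls.

## Working session

There is one attempt and no reset: what is moved stays moved. The work goes in short steps, Python scripts to look and compute and a shell command to move; the robot and the scene stay as the last step left them, time stands still between calls to the robot, and variables do not carry over. Pictures are saved under pics/ and viewed, at most 13 in all, crops included, and the job is handed in when it is done.

```bash
mkdir -p pics; ls
python3 - <<'E'
from plant import robot,get_image,look_for,place_of
import cv2
print(robot.get_obs(), robot.finger_overhang)
for c in("scene","top"):
    im=get_image(c); cv2.imwrite(f"pics/{c}0.png",im["color"][:,:,::-1]); print(c,im["mtx"].tolist(),im["R"].tolist(),im["t"].tolist())
    for n in("pull_hook","hook_tip","riser","drawer","rack","rest_a","jar","hammer","offcut"):
        for f in(look_for,place_of):
            print(c,n,f.__name__,[(round(d["confidence"],2),[round(float(v),3) for v in d["location"]]) for d in f(c,n)[:3]])
E
```

```text
pics
{'t': 0.0, 'joint_positions': array([1.11716519e+00, 4.87378958e-02, 9.75522082e-02, 1.62201569e+00,
       8.74961350e-06, 1.44306558e+00]), 'qvel': array([-0.00090865,  0.00051743,  0.0007951 ,  0.00069003,  0.00067907,
        0.00093268]), 'effort': array([-2.35447573e-03, -3.38792038e+01,  3.20009422e+01,  2.07327266e-02,
       -5.06624383e-04,  1.07238480e-05]), 'tool_pos': array([0.16779493, 0.49683028, 0.24410096]), 'tcp_rot': array([ 1.62229913e-01,  9.86752253e-01, -1.15082207e-03, -3.48839989e-04]), 'ft_force': array([-0.04655494,  0.08397371, -0.74018501]), 'moment': array([ 3.18758672e-06, -3.22626596e-02,  7.06540041e-03]), 'gripper_force': 0.0, 'gripper_width': 1.0000558927968823} 0.014
scene [[517.8643732756286, 0.0, 316.2024549555136], [0.0, 517.8643732756286, 203.85114383484438], [0.0, 0.0, 1.0]] [[-0.19628570153816766, 0.9804679360425387, 0.01243180454133384], [0.814328706829569, 0.17006152125819704, -0.5549304787274074], [-0.5462057127172428, -0.09880134300621807, -0.8318038314501901]] [0.1310424719903426, -0.43830788318273767, 1.9791151286146285]
scene pull
[... 1656 characters left out ...]
wer call []
top rack call [(0.73, [0.602, 0.237, 0.01]), (0.32, [0.757, -0.227, 0.125])]
top rack call [(0.87, [0.601, 0.245, -0.0])]
top rest_a call [(0.68, [0.478, 0.517, 0.029]), (0.55, [0.655, 0.271, 0.099])]
top rest_a call [(0.48, [0.656, 0.262, -0.002]), (0.41, [0.536, 0.221, -0.005]), (0.37, [0.448, 0.515, 0.003])]
top jar call [(0.51, [0.693, -0.002, 0.087]), (0.42, [0.534, 0.228, 0.1])]
top jar call [(0.55, [0.702, 0.002, -0.002]), (0.45, [0.474, -0.014, -0.001]), (0.19, [0.498, 0.13, 0.003])]
top hammer call [(0.87, [0.478, 0.517, 0.028])]
top hammer call [(0.57, [0.449, 0.518, 0.004])]
top offcut call [(0.67, [0.498, -0.497, 0.039])]
top offcut call [(0.61, [0.501, -0.505, 0.0])]
```

View pics/top0.png

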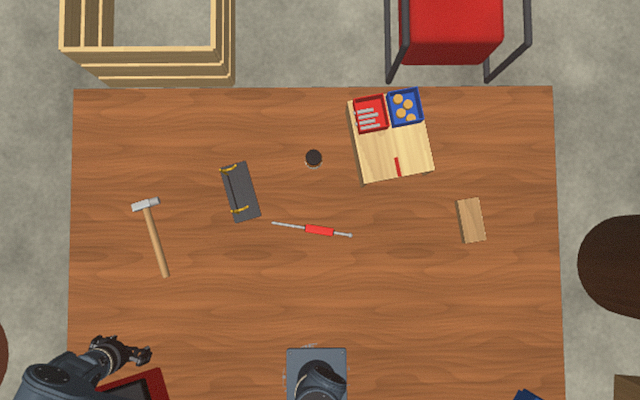

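View pics/scene0.png

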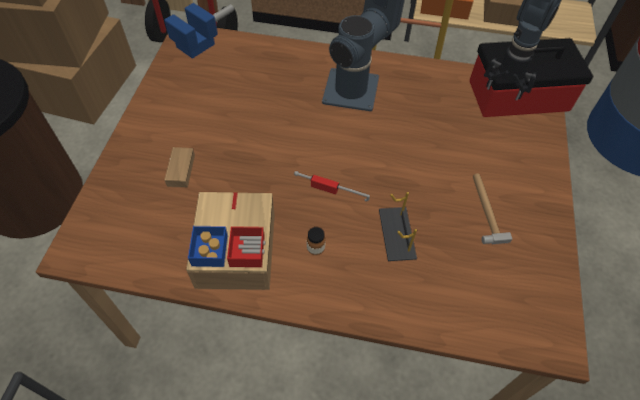

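The top view shows the pull hook from its ball (350,235) through the grip (320,229) to the hook end (272,222). The riser's front edge runs (362,184)–(435,172), with the stripe at (397,158–177). The rack's hooks are at (229,168) and (240,210). I'll measure these more closely.

```bash
cat > h.py <<'E'
import numpy as np, cv2
def ray(im,px,z):
    d=im["R"].T@np.linalg.inv(im["mtx"])@np.array([*px,1.]); c=-im["R"].T@im["t"]
    return c+d*(z-c[2])/d[2]
def blob(im,hue,smin=120,vmin=60,roi=None):
    hsv=cv2.cvtColor(im["color"],cv2.COLOR_RGB2HSV)
    m=((abs((hsv[...,0].astype(int)-hue+90)%180-90)<8)&(hsv[...,1]>smin)&(hsv[...,2]>vmin)).astype(np.uint8)
    if roi is not None:
        k=np.zeros_like(m);k[roi[1]:roi[3],roi[0]:roi[2]]=1;m*=k
    n,l,s,c=cv2.connectedComponentsWithStats(m)
    return [(s[i].tolist(),c[i].round(1).tolist()) for i in range(1,n) if s[i][4]>8],l
E
python3 - <<'E'
from h import *
from plant import get_image
im=get_image("top"); c=im["color"][:,:,::-1]
cv2.imwrite("pics/crop1.png",np.vstack([cv2.resize(c[150:235,205:355],(800,453),interpolation=cv2.INTER_CUBIC)]))
b,l=blob(im,0,roi=(290,215,345,245)); print("grip",b)
ys,xs=np.nonzero(l); P=np.array([ray(im,(x,y),.04)[:2] for x,y in zip(xs,ys)])
m=P.mean(0); w,v=np.linalg.eigh(np.cov(P.T)); print(m,np.degrees(np.arctan2(v[1,1],v[0,1])))
print("ball",ray(im,(350,235.5),.032),"end",ray(im,(272,222.5),.032))
b,l=blob(im,0,roi=(385,150,410,182)); print("stripe",b)
ys,xs=np.nonzero(l); P=np.array([ray(im,(x,y),.124)[:2] for x,y in zip(xs,ys)])
w,v=np.linalg.eigh(np.cov(P.T)); print(P.mean(0),np.degrees(np.arctan2(v[1,1],v[0,1])),P.min(0),P.max(0))
a,b=ray(im,(362,184.5),.124),ray(im,(435,172),.124);print("edge",a,b,(a+b)/2,np.linalg.norm(a-b),np.degrees(np.arctan2((b-a)[1],(b-a)[0]))+90)
E
```

```text
grip [([305, 224, 29, 12, 237], [318.7, 229.6])]
[ 0.47248545 -0.01223552] 79.91408372923766
ball [ 0.45285033 -0.1121757   0.032     ] end [0.49671978 0.13706163 0.032     ]
stripe [([394, 157, 7, 20, 65], [397.3, 166.6])]
[ 0.66034137 -0.25206914] -169.32509712221716 [ 0.63146533 -0.25991485] [ 0.68965662 -0.24253369]
edge [ 0.60655807 -0.14400123  0.124     ] [ 0.64278498 -0.36627717  0.124     ] [ 0.62467152 -0.2551392   0.124     ] 0.22520875151911054 9.256772317999179
```

View pics/crop1.png

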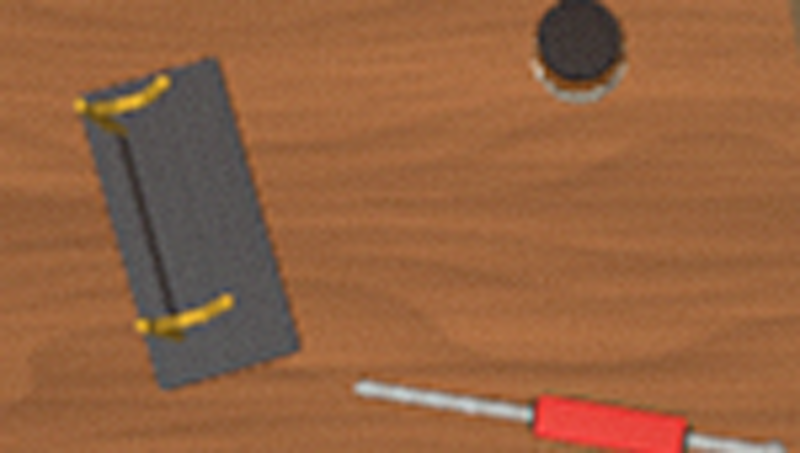

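```bash
cat >> h.py <<'E'
from scipy.spatial.transform import Rotation as Ro
def go(p,yaw,obs=None):
    "units of move to TCP p with tool down, tool x at yaw deg"
    from plant import robot
    o=robot.get_obs(); R=Ro.from_quat(o["tcp_rot"])
    y=np.radians(yaw); T=Ro.from_matrix(np.array([[np.cos(y),np.sin(y),0],[np.sin(y),-np.cos(y),0],[0,0,-1]]))
    print("t",(R.inv().apply(np.array(p)-o["tool_pos"])/.06).round(3),"a",((R.inv()*T).as_rotvec(degrees=True)/6).round(3))
def fr(o,yaw,p):
    y=np.radians(yaw);c,s=np.cos(y),np.sin(y)
    return np.array([o[0]+c*p[0]-s*p[1],o[1]+s*p[0]+c*p[1],p[2]])
E
python3 - <<'E'
from h import *
from plant import get_image
im=get_image("top"); u=lambda x,y:(205+x/5.333-.4,150+y/5.333-.4)
a,b=[ray(im,u(*p),.132) for p in((80,106),(142,326))]; c,d=[ray(im,u(*p),.124) for p in((163,82),(228,300))]
pl=[ray(im,u(*p),.008) for p in((215,58),(300,349),(163,388))]
print(a,b,c,d,sep="\n"); print("mid",(a+b+c+d)/4,[np.degrees(np.arctan2(*(p-q)[1::-1])) for p,q in((a,b),(c,d),(pl[0],pl[1]))],"centre",(pl[0]+pl[2])/2,np.linalg.norm(pl[0]-pl[1]))
go((.4725,-.012,.16),260)
E
```

```text
[0.65475739 0.2846852  0.132     ]
[0.53020162 0.2494202  0.132     ]
[0.66923191 0.23935521 0.124     ]
[0.54489935 0.20242536 0.124     ]
mid [0.59977257 0.24397149 0.128     ] [np.float64(15.80820790413812), np.float64(16.542723596684173), np.float64(16.149946096246445)] centre [0.60023601 0.24320751 0.008     ] 0.18687499557922585
t [-7.524 -6.419  1.422] a [-1.0000e-03 -1.0000e-03 -1.6444e+01]
```

```bash
python3 -m handwheel '[{"tx":-7.52,"ty":-6.42,"tz":0,"az":-16.44,"gripper":1},{"tx":-7.52,"ty":-6.42,"tz":0,"az":-16.44,"gripper":1},{"tx":-7.52,"ty":-6.42,"tz":0,"az":-16.44,"gripper":1},{"tx":-7.52,"ty":-6.42,"tz":0,"az":-16.44,"gripper":1},{"tx":-7.52,"ty":-6.42,"tz":0,"az":-16.44,"gripper":1},{"tx":-7.52,"ty":-6.42,"tz":0,"az":-16.44,"gripper":1},{"tx":-7.52,"ty":-6.42,"tz":0.5,"az":-16.44,"gripper":1},{"tx":-7.52,"ty":-6.42,"tz":1,"az":-16.44,"gripper":1},{"tx":-7.52,"ty":-6.42,"tz":1.42,"az":-16.44,"gripper":1},{"tx":-7.52,"ty":-6.42,"tz":1.42,"az":-16.44,"gripper":1},{"tx":-7.52,"ty":-6.42,"tz":1.42,"az":-16.44,"gripper":1},{"tx":-7.52,"ty":-6.42,"tz":1.42,"az":-16.44,"gripper":1}]'
python3 - <<'E'
from h import *
from plant import get_image
im=get_image("wrist"); cv2.imwrite("pics/w1.png",im["color"][:,:,::-1])
b,l=blob(im,0); print(b)
i=1+int(np.argmax([x[0][4] for x in b])) if b else 0
ys,xs=np.nonzero(l==l[int(b[i-1][1][1]),int(b[i-1][1][0])]); P=np.array([ray(im,(x,y),.04)[:2] for x,y in zip(xs,ys)])
w,v=np.linalg.eigh(np.cov(P.T)); print(P.mean(0),np.degrees(np.arctan2(v[1,1],v[0,1])),np.sqrt(w*12))
go((.4725,-.012,.02),260)
E
```

```text
[([276, 0, 104, 70, 2188], [323.7, 32.0])]
[0.02285617 0.54817054] 104.93917666757874 [0.02015202 0.10578781]
t [-7.525 -6.419  3.755] a [  0.      0.    -16.444]validation failed for argument at $[0]...
```

View pics/w1.png

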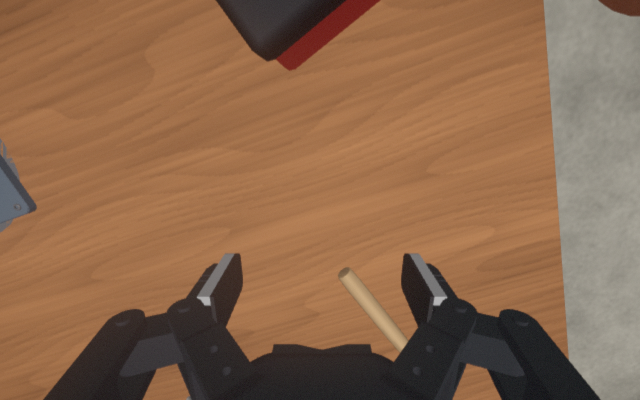

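The picture shows the start pose, with the hammer handle at (375,310): the move was refused. Probably every row needs all seven keys.

```bash
python3 -m handwheel '[{"tx":-7.52,"ty":-6.42,"tz":0,"ax":0,"ay":0,"az":-16.44,"gripper":1},{"tx":-7.52,"ty":-6.42,"tz":0,"ax":0,"ay":0,"az":-16.44,"gripper":1},{"tx":-7.52,"ty":-6.42,"tz":0,"ax":0,"ay":0,"az":-16.44,"gripper":1},{"tx":-7.52,"ty":-6.42,"tz":0,"ax":0,"ay":0,"az":-16.44,"gripper":1},{"tx":-7.52,"ty":-6.42,"tz":0,"ax":0,"ay":0,"az":-16.44,"gripper":1},{"tx":-7.52,"ty":-6.42,"tz":0,"ax":0,"ay":0,"az":-16.44,"gripper":1},{"tx":-7.52,"ty":-6.42,"tz":0.5,"ax":0,"ay":0,"az":-16.44,"gripper":1},{"tx":-7.52,"ty":-6.42,"tz":1,"ax":0,"ay":0,"az":-16.44,"gripper":1},{"tx":-7.52,"ty":-6.42,"tz":1.42,"ax":0,"ay":0,"az":-16.44,"gripper":1},{"tx":-7.52,"ty":-6.42,"tz":1.42,"ax":0,"ay":0,"az":-16.44,"gripper":1},{"tx":-7.52,"ty":-6.42,"tz":1.42,"ax":0,"ay":0,"az":-16.44,"gripper":1},{"tx":-7.52,"ty":-6.42,"tz":1.42,"ax":0,"ay":0,"az":-16.44,"gripper":1}]'
```

```text
t: 3.55
tool_pos: [0.4721, -0.0146, 0.158]
tcp_rot: [-0.641, 0.768, 0.001, -0.001]
ft_force: [-0.1, 0.5, -0.1]
gripper_width: 1.003
gripper_force: 0.0
```

Run:
```python
from h import *
from plant import get_image
im=get_image("wrist"); cv2.imwrite("pics/w2.png",im["color"][:,:,::-1])
b,l=blob(im,0); print(b)
L=np.argmax(np.bincount(l[l>0])); ys,xs=np.nonzero(l==L); P=np.array([ray(im,(x,y),.04)[:2] for x,y in zip(xs,ys)])
w,v=np.linalg.eigh(np.cov(P.T)); print(P.mean(0),np.degrees(np.arctan2(v[1,1],v[0,1])),np.sqrt(w*12))
go((.4725,-.012,.02),260)
```

```text
[([306, 145, 29, 98, 2562], [320.7, 194.4])]
[ 0.47194014 -0.01655717] 80.36965393517482 [0.02572368 0.09136837]
t [-4.300e-02 -2.000e-03  2.303e+00] a [ 0.024 -0.009 -0.048]
```

View pics/w2.png

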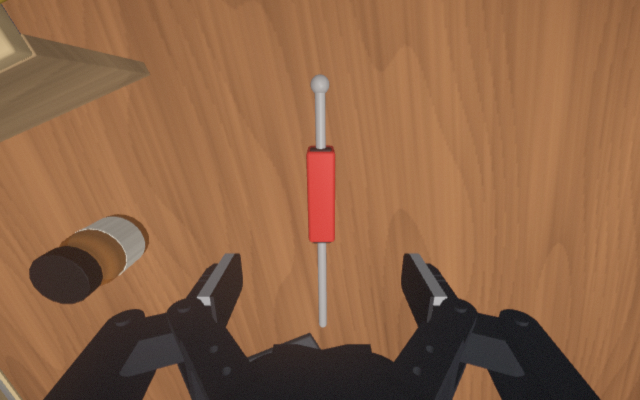

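The grip is at (320,194), the ball at (320,85) and the rod end at (322,325). The tool is well aligned, so I'll go down and grip.

```bash
python3 -m handwheel '[{"tx":0,"ty":0,"tz":0.8,"ax":0,"ay":0,"az":0,"gripper":1},{"tx":0,"ty":0,"tz":1.6,"ax":0,"ay":0,"az":0,"gripper":1},{"tx":0,"ty":0,"tz":2.1,"ax":0,"ay":0,"az":0,"gripper":1},{"tx":0,"ty":0,"tz":2.28,"ax":0,"ay":0,"az":0,"gripper":1},{"tx":0,"ty":0,"tz":2.28,"ax":0,"ay":0,"az":0,"gripper":0.7},{"tx":0,"ty":0,"tz":2.28,"ax":0,"ay":0,"az":0,"gripper":0.2},{"tx":0,"ty":0,"tz":2.28,"ax":0,"ay":0,"az":0,"gripper":0.2},{"tx":0,"ty":0,"tz":2.28,"ax":0,"ay":0,"az":0,"gripper":0.2},{"tx":0,"ty":0,"tz":2.28,"ax":0,"ay":0,"az":0,"gripper":0.2},{"tx":0,"ty":0,"tz":2.28,"ax":0,"ay":0,"az":0,"gripper":0.2},{"tx":0,"ty":0,"tz":2.28,"ax":0,"ay":0,"az":0,"gripper":0.2}]' 60
python3 - <<'E'
from plant import robot
o=robot.get_obs();print(o["tool_pos"],o["joint_positions"])
E
```

```text
t: 4.97
tool_pos: [0.4735, -0.0122, 0.0251]
tcp_rot: [-0.643, 0.766, -0.001, 0.001]
ft_force: [-0.7, 0.9, 5.8]
gripper_width: 0.292
gripper_force: 61.1
[ 0.47354462 -0.01216296  0.02507843] [-1.67532635e-01 -1.63476037e-02 -4.09715184e-01  1.17450814e+00
  2.35361840e-04 -1.56326094e+00]
```

```bash
python3 -m handwheel '[{"tx":0,"ty":0,"tz":-0.8,"ax":0,"ay":0,"az":0,"gripper":0.2},{"tx":0,"ty":0,"tz":-1.6,"ax":0,"ay":0,"az":0,"gripper":0.2},{"tx":0,"ty":0,"tz":-2.4,"ax":0,"ay":0,"az":0,"gripper":0.2},{"tx":0,"ty":0,"tz":-2.6,"ax":0,"ay":0,"az":0,"gripper":0.2},{"tx":0,"ty":0,"tz":-2.6,"ax":0,"ay":0,"az":0,"gripper":0.2}]'
python3 - <<'E'
from h import *
go((*fr((.6298,-.2575),10,(-.187,0,0))[:2],.16),190)
E
```

```text
t: 5.6
tool_pos: [0.4723, -0.0121, 0.1789]
tcp_rot: [-0.643, 0.766, -0.0, 0.0]
ft_force: [0.0, 0.3, -3.0]
gripper_width: 0.292
gripper_force: 60.5
t [ 4.638 -0.369  0.316] a [-1.000e-03  0.000e+00  1.166e+01]
```

```bash
python3 -m handwheel '[{"tx":4.64,"ty":-0.37,"tz":0,"ax":0,"ay":0,"az":11.66,"gripper":0.2},{"tx":4.64,"ty":-0.37,"tz":0,"ax":0,"ay":0,"az":11.66,"gripper":0.2},{"tx":4.64,"ty":-0.37,"tz":0,"ax":0,"ay":0,"az":11.66,"gripper":0.2},{"tx":4.64,"ty":-0.37,"tz":0,"ax":0,"ay":0,"az":11.66,"gripper":0.2},{"tx":4.64,"ty":-0.37,"tz":0,"ax":0,"ay":0,"az":11.66,"gripper":0.2},{"tx":4.64,"ty":-0.37,"tz":0,"ax":0,"ay":0,"az":11.66,"gripper":0.2},{"tx":4.64,"ty":-0.37,"tz":0,"ax":0,"ay":0,"az":11.66,"gripper":0.2},{"tx":4.64,"ty":-0.37,"tz":0.3,"ax":0,"ay":0,"az":11.66,"gripper":0.2},{"tx":4.64,"ty":-0.37,"tz":0.3,"ax":0,"ay":0,"az":11.66,"gripper":0.2},{"tx":4.64,"ty":-0.37,"tz":0.3,"ax":0,"ay":0,"az":11.66,"gripper":0.2}]'
python3 - <<'E'
from h import *
from plant import get_image,place_of,robot
R=Ro.from_quat(robot.get_obs()["tcp_rot"]);p=robot.get_obs()["tool_pos"]
print(robot.get_obs()["joint_positions"].round(2))
for c in("top","scene","wrist"):
    im=get_image(c); cv2.imwrite(f"pics/{c}2.png",im["color"][:,:,::-1])
    for n in("hook_tip","pull_hook","riser","drawer"):
        print(c,n,[(round(d["confidence"],2),np.round(d["location"],3).tolist(),R.inv().apply(d["location"]-p).round(3).tolist()) for d in place_of(c,n)[:2]])
    print(blob(im,0)[0]) if c!="scene" else 0
E
```

```text
t: 6.85
tool_pos: [0.445, -0.2892, 0.1598]
tcp_rot: [-0.088, 0.996, 0.001, -0.001]
ft_force: [-0.1, 0.9, -2.9]
gripper_width: 0.29
gripper_force: 60.2
[-0.7   0.06 -0.05  1.46 -0.   -0.88]
top hook_tip [(0.71, [0.591, -0.264, 0.138], [-0.148, -0.001, 0.021])]
top pull_hook [(0.65, [0.443, -0.293, 0.134], [0.003, -0.003, 0.025]), (0.3, [0.634, -0.257, 0.002], [-0.192, -0.001, 0.158])]
top riser [(0.75, [0.632, -0.256, -0.001], [-0.19, -0.001, 0.161])]
top drawer [(0.71, [0.602, 0.242, -0.001], [-0.248, 0.496, 0.161])]
[([398, 0, 4, 47, 135], [399.8, 23.0]), ([401, 0, 103, 65, 5919], [453.2, 31.2]), ([353, 93, 37, 41, 871], [371.6, 111.3]), ([394, 157, 7, 20, 66], [397.2, 166.4]), ([406, 223, 11, 12, 86], [410.2, 227.2]), ([409, 244, 8, 11, 45], [412.8, 249.8]), ([1, 335, 5, 7, 12], [2.7, 338.2]), ([59, 368, 111, 32, 1038], [132.1, 385.5])]
scene hook_tip [(0.75, [0.588, -0.267, 0.14], [-0.145, -0.003, 0.019])]
scene pull_hook [(0.64, [0.444, -0.294, 0.134], [0.001, -0.004, 0.026]), (0.3, [0.599, 0.247, 0.003], [-0.246, 0.501, 0.157])]
scene riser [(0.59, [0.538, 0.226, 0.001], [-0.182, 0.49, 0.159]), (0.41, [0.66, 0.265, 0.003], [-0.31, 0.508, 0.157])]
scene drawer []
wrist hook_tip []
wrist pull_hook [(0.82, [0.448, -0.289, 0.136], [-0.003, -0.0, 0.023])]
wrist riser []
wrist drawer []
[([291, 175, 62, 176, 8776], [321.5, 264.8])]
```

View pics/wrist2.png

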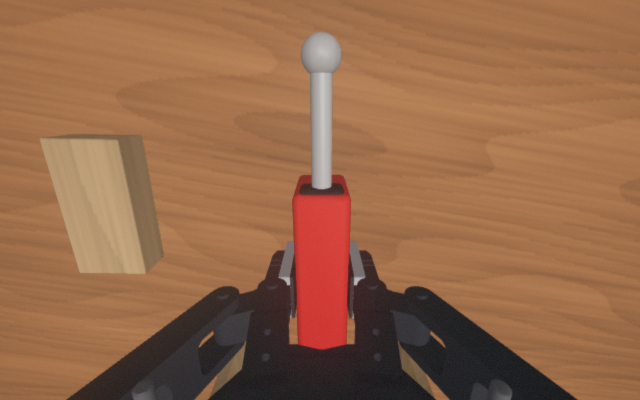

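Run:
```python
from h import *
r=(.631,-.257)
go((*fr(r,10,(-.187,0,0))[:2],.083),190)
go((*fr(r,10,(-.086,0,0))[:2],.083),190)
```

```text
t [-0.022  0.005  1.305] a [-0.     0.     0.002]
t [-1.705  0.005  1.305] a [-0.     0.     0.002]
```

```bash
python3 -m handwheel '[{"tx":0,"ty":0,"tz":0.7,"ax":0,"ay":0,"az":0,"gripper":0.2},{"tx":0,"ty":0,"tz":1.3,"ax":0,"ay":0,"az":0,"gripper":0.2},{"tx":0,"ty":0,"tz":1.3,"ax":0,"ay":0,"az":0,"gripper":0.2},{"tx":-0.4,"ty":0,"tz":1.3,"ax":0,"ay":0,"az":0,"gripper":0.2},{"tx":-0.8,"ty":0,"tz":1.3,"ax":0,"ay":0,"az":0,"gripper":0.2},{"tx":-1.2,"ty":0,"tz":1.3,"ax":0,"ay":0,"az":0,"gripper":0.2},{"tx":-1.5,"ty":0,"tz":1.3,"ax":0,"ay":0,"az":0,"gripper":0.2},{"tx":-1.7,"ty":0,"tz":1.3,"ax":0,"ay":0,"az":0,"gripper":0.2},{"tx":-1.7,"ty":0,"tz":1.3,"ax":0,"ay":0,"az":0,"gripper":0.2},{"tx":-1.7,"ty":0,"tz":1.3,"ax":0,"ay":0,"az":0,"gripper":0.2}]'
python3 - <<'E'
from h import *
from plant import get_image
im=get_image("scene"); cv2.imwrite("pics/s3.png",cv2.resize(im["color"][130:300,150:350,::-1],(800,600)))
go((*fr((.631,-.257),10,(-.086,0,0))[:2],.083),190)
go((*fr((.631,-.257),10,(-.086,0,0))[:2],.053),190)
E
```

```text
t: 8.85
tool_pos: [0.5456, -0.2725, 0.0837]
tcp_rot: [-0.087, 0.996, -0.0, -0.0]
ft_force: [-0.1, -0.2, -2.7]
gripper_width: 0.296
gripper_force: 60.3
t [-0.015  0.006  0.009] a [ 0.    -0.005 -0.002]
t [-0.016  0.006  0.509] a [ 0.    -0.005 -0.002]
```

View pics/s3.png

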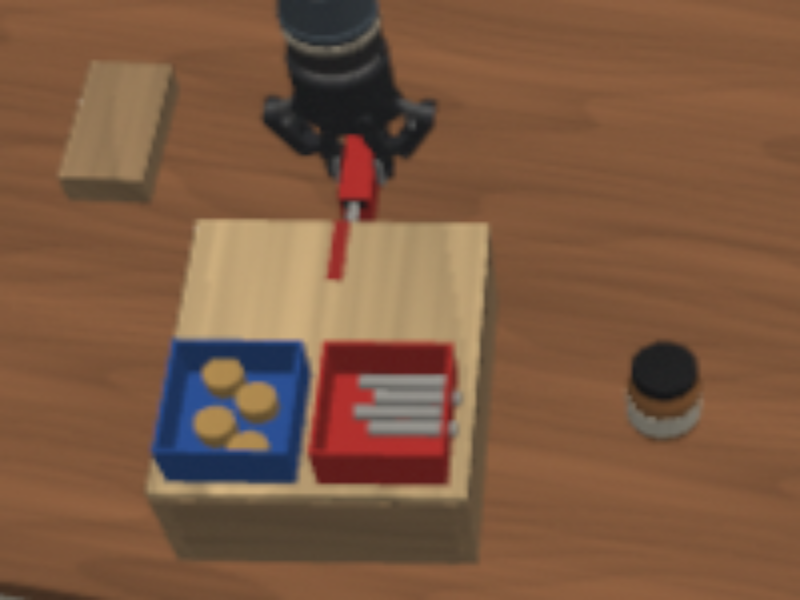

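The rod at (352,210) lines up with the stripe at (343,225) and the shelf is not touched, so I'll lower into the loop.

```bash
python3 -m handwheel '[{"tx":0,"ty":0,"tz":0.15,"ax":0,"ay":0,"az":0,"gripper":0.2},{"tx":0,"ty":0,"tz":0.3,"ax":0,"ay":0,"az":0,"gripper":0.2},{"tx":0,"ty":0,"tz":0.45,"ax":0,"ay":0,"az":0,"gripper":0.2},{"tx":0,"ty":0,"tz":0.57,"ax":0,"ay":0,"az":0,"gripper":0.2},{"tx":0,"ty":0,"tz":0.57,"ax":0,"ay":0,"az":0,"gripper":0.2}]'
python3 -m handwheel '[{"tx":0.15,"ty":0,"tz":0,"ax":0,"ay":0,"az":0,"gripper":0.2},{"tx":0.3,"ty":0,"tz":0,"ax":0,"ay":0,"az":0,"gripper":0.2},{"tx":0.45,"ty":0,"tz":0,"ax":0,"ay":0,"az":0,"gripper":0.2},{"tx":0.6,"ty":0,"tz":0,"ax":0,"ay":0,"az":0,"gripper":0.2},{"tx":0.6,"ty":0,"tz":0,"ax":0,"ay":0,"az":0,"gripper":0.2}]'
```

```text
t: 9.52
tool_pos: [0.5453, -0.2717, 0.0478]
tcp_rot: [-0.087, 0.996, 0.001, -0.001]
ft_force: [-0.2, -0.3, -1.9]
gripper_width: 0.295
gripper_force: 60.3
t: 10.15
tool_pos: [0.5093, -0.2789, 0.0494]
tcp_rot: [-0.087, 0.996, -0.0, -0.001]
ft_force: [-0.5, 0.3, -3.2]
gripper_width: 0.294
gripper_force: 60.3
```

```bash
python3 -m handwheel '[{"tx":0.2,"ty":0,"tz":0,"ax":0,"ay":0,"az":0,"gripper":0.2},{"tx":0.4,"ty":0,"tz":0,"ax":0,"ay":0,"az":0,"gripper":0.2},{"tx":0.6,"ty":0,"tz":0,"ax":0,"ay":0,"az":0,"gripper":0.2}]'
python3 -m handwheel '[{"tx":0.2,"ty":0,"tz":0,"ax":0,"ay":0,"az":0,"gripper":0.2},{"tx":0.4,"ty":0,"tz":0,"ax":0,"ay":0,"az":0,"gripper":0.2},{"tx":0.6,"ty":0,"tz":0,"ax":0,"ay":0,"az":0,"gripper":0.2},{"tx":0.6,"ty":0,"tz":0,"ax":0,"ay":0,"az":0,"gripper":0.2}]'
python3 - <<'E'
from h import *
from plant import get_image,place_of,look_for
r=(.631,-.257);ii=Ro.from_euler("z",-10,degrees=True)
for c in("top","scene"):
    im=get_image(c)
    for n in("drawer","tray","hook_tip"): print(c,n,[(round(d["confidence"],2),ii.apply(d["location"]-np.array([*r,0])).round(3).tolist()) for f in (place_of,look_for) for d in f(c,n)[:2]])
    print([ (s,q,ii.apply(ray(im,q,.04)-np.array([*r,0])).round(3).tolist()) for s,q in blob(im,24,100,60,(150,130,450,300))[0]])
    if c=="top": cv2.imwrite("pics/t4.png",cv2.resize(im["color"][140:260,320:480,::-1],(800,600)))
E
```

```text
t: 10.52
tool_pos: [0.4746, -0.2852, 0.0494]
tcp_rot: [-0.087, 0.996, -0.0, 0.0]
ft_force: [4.6, -0.8, -3.1]
gripper_width: 0.292
gripper_force: 60.1
t: 11.02
tool_pos: [0.4375, -0.2906, 0.0487]
tcp_rot: [-0.087, 0.996, 0.001, -0.002]
ft_force: [-0.3, -0.0, -3.7]
gripper_width: 0.291
gripper_force: 60.3
top drawer [(0.57, [-0.036, -0.002, 0.044]), (0.56, [0.114, 0.244, -0.002]), (0.95, [-0.009, -0.003, 0.045])]Traceback (most recent call last):
  File "<stdin>", line 6, in <module>
ValueError: it knows: drawer, hammer, hook_tip, jar, offcut, pull_hook, rack, rest, riser
```

```bash
python3 -m handwheel '[{"tx":-0.1,"ty":0,"tz":0,"ax":0,"ay":0,"az":0,"gripper":0.2},{"tx":-0.19,"ty":0,"tz":0,"ax":0,"ay":0,"az":0,"gripper":0.2},{"tx":-0.19,"ty":0,"tz":0,"ax":0,"ay":0,"az":0,"gripper":0.2},{"tx":-0.19,"ty":0,"tz":-0.2,"ax":0,"ay":0,"az":0,"gripper":0.2},{"tx":-0.19,"ty":0,"tz":-0.5,"ax":0,"ay":0,"az":0,"gripper":0.2},{"tx":-0.19,"ty":0,"tz":-1,"ax":0,"ay":0,"az":0,"gripper":0.2},{"tx":-0.19,"ty":0,"tz":-1.8,"ax":0,"ay":0,"az":0,"gripper":0.2},{"tx":-0.19,"ty":0,"tz":-2.6,"ax":0,"ay":0,"az":0,"gripper":0.2},{"tx":-0.19,"ty":0,"tz":-3,"ax":0,"ay":0,"az":0,"gripper":0.2},{"tx":-0.19,"ty":0,"tz":-3,"ax":0,"ay":0,"az":0,"gripper":0.2}]'
python3 - <<'E'
from h import *
from plant import get_image,place_of,look_for,robot
r=(.631,-.257);ii=Ro.from_euler("z",-10,degrees=True); o=robot.get_obs();R=Ro.from_quat(o["tcp_rot"])
for c in("top","scene"):
    im=get_image(c)
    print(c,"drawer",[(round(d["confidence"],2),ii.apply(d["location"]-np.array([*r,0])).round(3).tolist()) for d in place_of(c,"drawer")[:2]])
    for n in("hook_tip","pull_hook"): print(n,[(round(d["confidence"],2),R.inv().apply(d["location"]-o["tool_pos"]).round(3).tolist()) for d in place_of(c,n)[:2]])
    for n in("rest_a","rack"): print(n,[(round(d["confidence"],2),np.round(d["location"],3).tolist()) for d in place_of(c,n)[:3]])
    if c=="top": cv2.imwrite("pics/t4.png",cv2.resize(im["color"][140:260,320:480,::-1],(800,600)))
go((*fr((.6,.2437),16,(0,0,0))[:2],.2287),196)
E
```

```text
t: 12.42
tool_pos: [0.4524, -0.2904, 0.2338]
tcp_rot: [-0.087, 0.996, -0.003, 0.003]
ft_force: [0.0, -0.0, -3.3]
gripper_width: 0.294
gripper_force: 60.4
top drawer [(0.73, [-0.034, -0.001, 0.045]), (0.63, [0.112, 0.245, 0.004])]
hook_tip [(0.51, [-0.145, -0.0, 0.023])]
pull_hook [(0.68, [0.003, -0.001, 0.027]), (0.67, [-0.294, 0.245, 0.235])]
rest_a [(0.56, [0.536, 0.22, -0.004]), (0.42, [0.658, 0.258, -0.003])]
rack [(0.75, [0.6, 0.24, -0.002])]
scene drawer []
hook_tip [(0.74, [-0.144, 0.001, 0.029])]
pull_hook [(0.75, [0.003, -0.003, 0.035])]
rest_a [(0.57, [0.664, 0.264, -0.0]), (0.45, [0.536, 0.228, 0.004])]
rack [(0.95, [0.598, 0.246, 0.002])]
t [-3.992e+00  8.310e+00  3.000e-03] a [ 0.005 -0.004 -0.998]
```

View pics/t4.png

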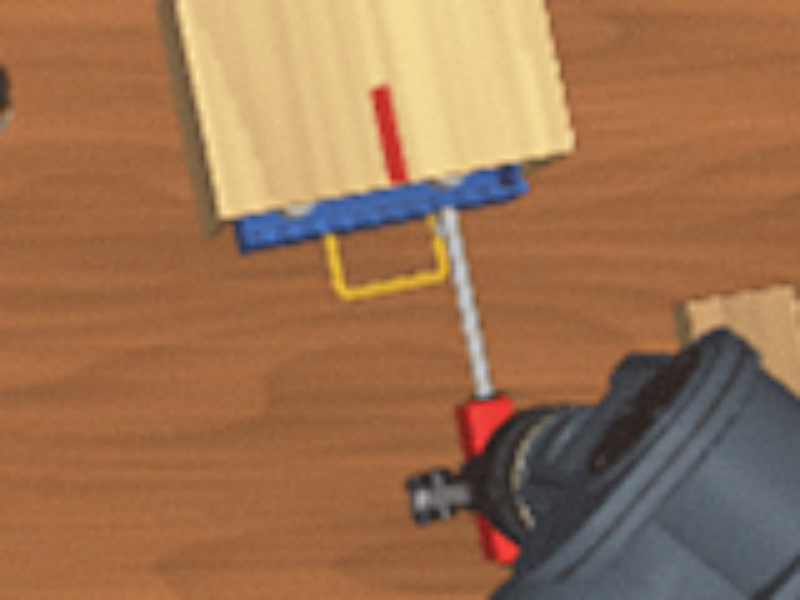

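The tray is out: the yellow loop (330–450, 215–298) is wholly in front of the shelf edge, with the blue face showing, and joint ≈ 0.10. Next is the rack.

```bash
python3 -m handwheel '[{"tx":-4,"ty":8.31,"tz":0,"ax":0,"ay":0,"az":-1,"gripper":0.2},{"tx":-4,"ty":8.31,"tz":0,"ax":0,"ay":0,"az":-1,"gripper":0.2},{"tx":-4,"ty":8.31,"tz":0,"ax":0,"ay":0,"az":-1,"gripper":0.2},{"tx":-4,"ty":8.31,"tz":0,"ax":0,"ay":0,"az":-1,"gripper":0.2},{"tx":-4,"ty":8.31,"tz":0,"ax":0,"ay":0,"az":-1,"gripper":0.2},{"tx":-4,"ty":8.31,"tz":0,"ax":0,"ay":0,"az":-1,"gripper":0.2},{"tx":-4,"ty":8.31,"tz":0,"ax":0,"ay":0,"az":-1,"gripper":0.2},{"tx":-4,"ty":8.31,"tz":0,"ax":0,"ay":0,"az":-1,"gripper":0.2},{"tx":-4,"ty":8.31,"tz":0,"ax":0,"ay":0,"az":-1,"gripper":0.2},{"tx":-4,"ty":8.31,"tz":0,"ax":0,"ay":0,"az":-1,"gripper":0.2},{"tx":-4,"ty":8.31,"tz":0,"ax":0,"ay":0,"az":-1,"gripper":0.2},{"tx":-4,"ty":8.31,"tz":0,"ax":0,"ay":0,"az":-1,"gripper":0.2}]'
python3 - <<'E'
from h import *
from plant import get_image,place_of,robot
o=robot.get_obs();R=Ro.from_quat(o["tcp_rot"]);print(o["joint_positions"].round(2))
for c in("top","scene"):
    im=get_image(c)
    for n in("hook_tip","pull_hook"): print(c,n,[(round(d["confidence"],2),R.inv().apply(d["location"]-o["tool_pos"]).round(3).tolist()) for d in place_of(c,n)[:2]])
cv2.imwrite("pics/s5.png",cv2.resize(im["color"][160:280,340:500,::-1],(800,600)))
p=fr((.6,.2437),16,(.0025,.001,0))[:2]
go((*p,.14),196); go((*p,.0955),196)
E
```

```text
t: 14.52
tool_pos: [0.6006, 0.2424, 0.2295]
tcp_rot: [-0.138, 0.99, -0.0, 0.0]
ft_force: [-0.2, 0.1, -1.6]
gripper_width: 0.292
gripper_force: 60.5
[ 0.28  0.38  0.45  1.64 -0.    0.  ]
top hook_tip [(0.69, [-0.147, -0.001, 0.018])]
top pull_hook [(0.82, [0.002, 0.0, 0.028])]
scene hook_tip [(0.75, [-0.147, 0.0, 0.02])]
scene pull_hook [(0.71, [0.002, -0.002, 0.029])]
t [-0.034  0.032  1.492] a [-0.     0.004 -0.008]
t [-0.034  0.032  2.234] a [-0.     0.004 -0.008]
```

View pics/s5.png

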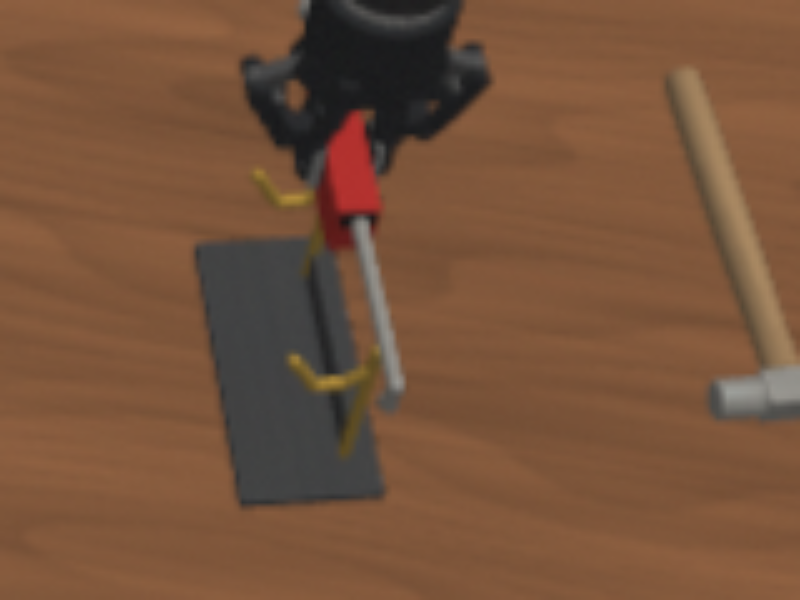

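Run:
```python
from h import *
from plant import get_image
im=get_image("scene"); u=lambda x,y:(340+x/5-.4,160+y/5-.4)
ii=Ro.from_euler("z",-16,degrees=True);f=lambda p,z:print(ii.apply(ray(im,u(*p),z)-np.array([.6,.2437,0])).round(4))
f((294,358),.124);f((377,352),.132);f((333,385),.094);f((258,175),.124);f((290,200),.094)
```

```text
[ 0.0653 -0.0232  0.124 ]
[0.0695 0.023  0.132 ]
[0.0678 0.0038 0.094 ]
[-0.0629 -0.0231  0.124 ]
[-0.0633  0.0008  0.094 ]
```

The hook positions from the scene view agree with the rack pose to within about 2 mm. Lowering.

```bash
python3 -m handwheel '[{"tx":-0.04,"ty":0.03,"tz":0.5,"ax":0,"ay":0,"az":0,"gripper":0.2},{"tx":-0.04,"ty":0.03,"tz":1,"ax":0,"ay":0,"az":0,"gripper":0.2},{"tx":-0.04,"ty":0.03,"tz":1.5,"ax":0,"ay":0,"az":0,"gripper":0.2},{"tx":-0.04,"ty":0.03,"tz":1.8,"ax":0,"ay":0,"az":0,"gripper":0.2},{"tx":-0.04,"ty":0.03,"tz":2,"ax":0,"ay":0,"az":0,"gripper":0.2},{"tx":-0.04,"ty":0.03,"tz":2.1,"ax":0,"ay":0,"az":0,"gripper":0.2},{"tx":-0.04,"ty":0.03,"tz":2.1,"ax":0,"ay":0,"az":0,"gripper":0.2},{"tx":-0.04,"ty":0.03,"tz":2.1,"ax":0,"ay":0,"az":0,"gripper":0.2}]'
python3 -m handwheel '[{"tx":0,"ty":0,"tz":0.03,"ax":0,"ay":0,"az":0,"gripper":0.2},{"tx":0,"ty":0,"tz":0.06,"ax":0,"ay":0,"az":0,"gripper":0.2},{"tx":0,"ty":0,"tz":0.09,"ax":0,"ay":0,"az":0,"gripper":0.2},{"tx":0,"ty":0,"tz":0.09,"ax":0,"ay":0,"az":0,"gripper":0.2}]'
```

```text
t: 15.88
tool_pos: [0.6032, 0.2463, 0.1045]
tcp_rot: [-0.139, 0.99, 0.0, 0.001]
ft_force: [-0.1, 0.1, -3.0]
gripper_width: 0.296
gripper_force: 60.6
t: 16.38
tool_pos: [0.6022, 0.246, 0.0973]
tcp_rot: [-0.139, 0.99, -0.0, -0.0]
ft_force: [0.3, -0.0, -2.8]
gripper_width: 0.294
gripper_force: 60.6
```

```bash
python3 -m handwheel '[{"tx":0,"ty":0,"tz":0.03,"ax":0,"ay":0,"az":0,"gripper":0.2},{"tx":0,"ty":0,"tz":0.03,"ax":0,"ay":0,"az":0,"gripper":0.2},{"tx":0,"ty":0,"tz":0.03,"ax":0,"ay":0,"az":0,"gripper":0.2}]'
python3 -m handwheel '[{"tx":0,"ty":0,"tz":0.03,"ax":0,"ay":0,"az":0,"gripper":0.2},{"tx":0,"ty":0,"tz":0.03,"ax":0,"ay":0,"az":0,"gripper":0.2},{"tx":0,"ty":0,"tz":0.03,"ax":0,"ay":0,"az":0,"gripper":0.2}]'
python3 - <<'E'
from plant import robot
print(robot.get_obs()["moment"])
E
```

```text
t: 16.75
tool_pos: [0.6024, 0.2461, 0.0959]
tcp_rot: [-0.139, 0.99, 0.0, -0.0]
ft_force: [0.0, 0.3, -2.8]
gripper_width: 0.294
gripper_force: 60.6
t: 17.12
tool_pos: [0.6026, 0.2461, 0.0953]
tcp_rot: [-0.139, 0.99, 0.0, 0.001]
ft_force: [-1.8, -0.9, 4.0]
gripper_width: 0.297
gripper_force: 61.4
[-0.14937449  0.47768418 -0.02833657]
```

```bash
python3 -m handwheel '[{"tx":0,"ty":0,"tz":0.025,"ax":0,"ay":0,"az":0,"gripper":0.2},{"tx":0,"ty":0,"tz":0.025,"ax":0,"ay":0,"az":0,"gripper":0.2},{"tx":0,"ty":0,"tz":0.025,"ax":0,"ay":0,"az":0,"gripper":0.2}]'
python3 - <<'E'
from h import *
from plant import robot,get_image,place_of
o=robot.get_obs();print(o["ft_force"],o["moment"],o["tool_pos"],Ro.from_quat(o["tcp_rot"]).as_matrix()[:,2])
im=get_image("scene"); cv2.imwrite("pics/s6.png",cv2.resize(im["color"][160:280,340:500,::-1],(800,600)))
R=Ro.from_quat(o["tcp_rot"])
print([(round(d["confidence"],2),d["location"],R.inv().apply(d["location"]-o["tool_pos"]).round(3)) for n in("hook_tip","pull_hook") for d in place_of("scene",n)[:1]])
E
```

```text
t: 17.5
tool_pos: [0.6026, 0.2462, 0.0951]
tcp_rot: [-0.139, 0.99, 0.0, 0.001]
ft_force: [-3.9, -1.6, 8.0]
gripper_width: 0.293
gripper_force: 62.3
[-3.89759646 -1.57726646  8.02799773] [-0.31034854  0.96671944  0.00897838] [0.6026192  0.24615249 0.0950894 ] [ 1.70055889e-03  3.79184948e-04 -9.99998482e-01]
[(0.84, [0.7418, 0.2891, 0.0741], array([-0.146,  0.003,  0.021])), (0.57, [0.6002, 0.2414, 0.0658], array([ 0.004, -0.004,  0.029]))]
```

View pics/s6.png

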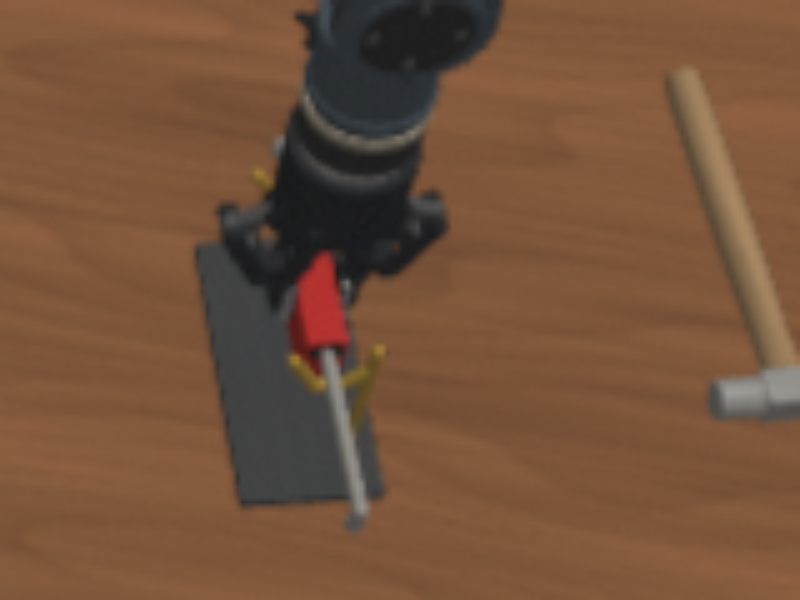

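The rod sits inside the near U, between tine (300,365) and post (377,350). Reducing the grip to 20 N lets it settle level on both hooks before release.

```bash
python3 -m handwheel '[{"tx":0,"ty":0,"tz":0.01,"ax":0,"ay":0,"az":0,"gripper":0.25},{"tx":0,"ty":0,"tz":0.02,"ax":0,"ay":0,"az":0,"gripper":0.25},{"tx":0,"ty":0,"tz":0.02,"ax":0,"ay":0,"az":0,"gripper":0.25},{"tx":0,"ty":0,"tz":0.02,"ax":0,"ay":0,"az":0,"gripper":0.25}]' 20
python3 - <<'E'
from h import *
from plant import robot,get_image,place_of
o=robot.get_obs();print(o["ft_force"],o["moment"],o["tool_pos"])
im=get_image("top"); 
print([(round(d["confidence"],2),d["location"]) for n in("hook_tip","pull_hook") for d in place_of("top",n)[:1]])
E
```

```text
t: 18.15
tool_pos: [0.6027, 0.2462, 0.095]
tcp_rot: [-0.139, 0.99, 0.0, 0.001]
ft_force: [-5.0, -2.2, 11.0]
gripper_width: 0.29
gripper_force: 62.5
[-5.01675982 -2.16964442 10.98978519] [-0.42254439  1.23092026 -0.0286929 ] [0.60268782 0.24620084 0.09502019]
[(0.76, [0.7421, 0.2861, 0.0755]), (0.74, [0.7414, 0.2845, 0.074])]
```

```bash
python3 -m handwheel '[{"tx":0,"ty":0,"tz":-0.02,"ax":0,"ay":0,"az":0,"gripper":0.3},{"tx":0,"ty":0,"tz":-0.02,"ax":0,"ay":0,"az":0,"gripper":0.35},{"tx":0,"ty":0,"tz":-0.02,"ax":0,"ay":0,"az":0,"gripper":0.4},{"tx":0,"ty":0,"tz":-0.02,"ax":0,"ay":0,"az":0,"gripper":0.5},{"tx":0,"ty":0,"tz":-0.02,"ax":0,"ay":0,"az":0,"gripper":0.6},{"tx":0,"ty":0,"tz":-0.02,"ax":0,"ay":0,"az":0,"gripper":0.7},{"tx":0,"ty":0,"tz":-0.02,"ax":0,"ay":0,"az":0,"gripper":0.7}]' 20
python3 - <<'E'
from h import *
from plant import robot,get_image,place_of
for c in("top","scene"):
    im=get_image(c); print([(n,round(d["confidence"],2),np.round(d["location"],3)) for n in("hook_tip","pull_hook") for d in place_of(c,n)[:1]])
E
```

```text
t: 19.18
tool_pos: [0.6024, 0.2461, 0.0925]
tcp_rot: [-0.139, 0.99, -0.0, -0.0]
ft_force: [0.6, 0.3, -0.2]
gripper_width: 0.702
gripper_force: 0.0
[('hook_tip', 0.79, array([0.744, 0.285, 0.074])), ('pull_hook', 0.71, array([0.602, 0.241, 0.07 ]))]
[('hook_tip', 0.75, array([0.744, 0.287, 0.072])), ('pull_hook', 0.67, array([0.601, 0.243, 0.068]))]
```

Hung at z ≈ 0.070 with the tip at ≈ 0.073, as specified. Now I'll withdraw straight up and check.

```bash
python3 -m handwheel '[{"tx":0,"ty":0,"tz":-0.2,"ax":0,"ay":0,"az":0,"gripper":0.75},{"tx":0,"ty":0,"tz":-0.5,"ax":0,"ay":0,"az":0,"gripper":0.75},{"tx":0,"ty":0,"tz":-1,"ax":0,"ay":0,"az":0,"gripper":0.75},{"tx":0,"ty":0,"tz":-1.8,"ax":0,"ay":0,"az":0,"gripper":0.75},{"tx":1.5,"ty":0,"tz":-2.6,"ax":0,"ay":0,"az":0,"gripper":0.75},{"tx":3,"ty":0,"tz":-2.6,"ax":0,"ay":0,"az":0,"gripper":0.75},{"tx":4,"ty":0,"tz":-2.6,"ax":0,"ay":0,"az":0,"gripper":0.75},{"tx":4,"ty":0,"tz":-2.6,"ax":0,"ay":0,"az":0,"gripper":0.75},{"tx":4,"ty":0,"tz":-2.6,"ax":0,"ay":0,"az":0,"gripper":0.75}]'
python3 - <<'E'
from h import *
from plant import get_image,place_of
cr=[]
for c,(x,y) in(("top",(200,145)),("scene",(340,165))):
    im=get_image(c); print([(n,round(d["confidence"],2),np.round(d["location"],3)) for n in("hook_tip","pull_hook","drawer") for d in place_of(c,n)[:1]])
    cr.append(cv2.resize(im["color"][y:y+120,x:x+160,::-1],(400,300)))
    cr.append(cv2.resize(im["color"][::2,::2,::-1],(400,300)))
cv2.imwrite("pics/f.png",np.vstack([np.hstack(cr[:2]),np.hstack(cr[2:])]))
E
```

```text
t: 20.6
tool_pos: [0.3684, 0.1792, 0.251]
tcp_rot: [-0.14, 0.99, 0.0, 0.002]
ft_force: [1.0, -0.3, -0.4]
gripper_width: 0.75
gripper_force: 0.0
[('hook_tip', 0.6, array([0.743, 0.286, 0.075])), ('pull_hook', 0.82, array([0.606, 0.247, 0.07 ])), ('drawer', 0.95, array([ 0.598, -0.262,  0.046]))]
[('hook_tip', 0.97, array([0.744, 0.285, 0.075])), ('pull_hook', 0.97, array([0.602, 0.243, 0.066])), ('drawer', 0.47, array([0.602, 0.244, 0.067]))]
```

View pics/f.png

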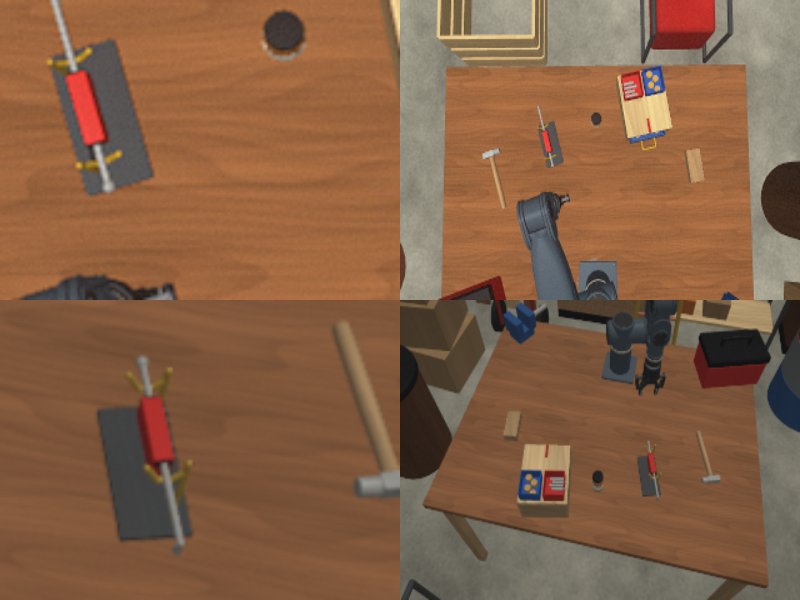

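The pull hook lies level across both yellow hooks (crops at (70,62)/(100,160) and (150,375)/(168,475)). The tray is out with its loop clear, at (648,142) in the overview, and the bystanders haven't moved.

```bash
python3 -c "
from plant import ticket
print(ticket.hand_in())"
```

```text
the job is handed in; nothing more can be done
None
```

The job is handed in at about 21 s of the 61 s limit: the tray is drawn out about 0.10 m with its loop clear of the shelf edge, the pull hook hangs level on both rack hooks, and the jar, hammer and offcut were not touched.

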